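# Change of filter: hang up the fume extractor's cassette

## Task

The bench fume extractor's filter is due for cleaning. Turn the red swing tab fully aside without forcing it, stand the filter's wire handle up while the filter is still seated, lift the filter out by the orange grip and hang it by that handle in both prongs of the hanger stand, hanging level and still. Do not drop the filter or shift the clutter on the bench.

Things in the scene. Friction and masses are not known exactly. Their poses are not given: they have to be found in the camera images.
- extractor: Fume extractor: grey box, 160 mm up the slope, 196 mm wide, 75 mm deep, fixed on a dark stand left or right on the bench, its yaw -1.75 to -1.05 rad. Origin: under the stand, on the bench, straight below face_center; z up. The intake face slopes 40 degrees (0.70 rad) from level and looks up and to the left (to +y, a little to or from the robot). Nothing stands up from the face but tab and handle.
- face_center (a point): Centre of the sloping intake face, 128 mm above the bench. Axes: x up the slope in the face, y level across it, z out of the face (its normal, 0.70 rad from vertical). The pocket for the filter is centred here: 104 mm (x) by 134 mm (y), 16 mm deep; the seated filter is flush with the rim.
- tab_pivot (a point): Pivot of the red swing tab, 66 mm up the slope from face_center (same axes). Blade 30 mm long from the pivot, 15 mm wide, 2 to 6 mm above the face, overlapping the filter's upper edge by 15 mm. On its middle line a finger fin: 7 mm thick, from 7 to 29 mm from the pivot, top 20 mm above the face.
- tab (a joint): Turn of the tab about the face normal, rad. 0: pointing down the slope over the filter; positive: tip swings to -y of face_center, negative: to +y. Turns either way to rigid stops at 1.7 and -1.7, stays where left, drags with about 0.05 N m. The filter is clear beyond about 1.3 either way.
- filter_center (a point): Centre of the filter cassette: white frame, grey pleats, 100 (x) by 130 (y) by 16 (z) mm, about 0.3 kg (varies by a third). Seated, its axes are those of face_center, with about 2 mm play all round. Two ears at its y edges carry the handle's hinge: axis along y through the middle, 20 mm above this point. Lifted free by the handle it swings to hang level.
- handle_mid (a point): Middle of the handle's cross bar, centre of the orange grip tube: 12 mm thick, 34 mm long along y, rolling freely on the wire. The handle is a U-shaped swing bail of 6 mm steel wire, cross bar 92 mm, legs 46 mm from hinge to bar. At the start it lies flat, bar on the downhill side, its centre 12 mm above the filter's face (6 mm of air under the tube).
- bail (a joint): Swing of the wire handle about its hinge on the filter, rad. 0: flat, bar on the downhill side; 1.57: standing square to the filter's face; swings freely up to 2.6, falls back to 0 if let go on the slope.
- hanger: Hanger stand, fixed, left or right on the bench, its yaw -0.85 to -0.15 rad: dark base plate, two prongs of 8 mm aluminium rod with yellow tips, 58 mm apart, pointing to its -x (roughly to the robot). Origin: on the bench straight below hook_seat; z up. Its posts stand 85 mm towards +x. A filter hung here is clear of posts and base.
- hook_seat (a point): Where the middle of the cross bar comes to rest: 197 mm above the bench, midway between the dips of the two prongs, which lie 29 mm either side along y. Axes: x towards the posts, y from prong to prong, z up. From the dip each prong rises 18 mm to its tip 24 mm out at -x, and 22 mm to a level arm from 45 mm out at +x.
- reel: Bystander, leave alone: blue reel, 56 mm wide, 40 mm tall; origin at the centre of its underside.
- meter: Bystander, leave alone: yellow hand-held meter lying flat, 150 by 85 by 36 mm; origin at the centre of its underside.
- bottle: Bystander, leave alone: white bottle, 52 mm wide, 120 mm tall; origin at the centre of its underside.
- jar: Bystander, leave alone: amber jar, 56 mm wide, 60 mm tall; origin at the centre of its underside.
- driver: Bystander, leave alone: screwdriver, 160 mm long; origin at the centre of its underside.
- heatsink: Bystander, leave alone: finned aluminium heat sink, 60 by 50 by 28 mm; origin at the centre of its underside.
- bin: Bystander, leave alone: blue parts bin, 120 by 90 by 50 mm; origin at the centre of its underside.
Things that resemble listed ones, but are neither listed nor needed, are in the scene too. Leave any green look-alike of the hanger alone.

How it is judged:
On the way, in this order (a step that is already met when the one before it is completed fails the run):
1. the tab is turned aside (beyond 1.2 rad either way) with the filter still seated ((value of joint tab above 1.2 rad or value of joint tab below -1.2 rad) and z of filter_center in the frame of face_center below 0.004 m), for 0.2 s.
2. the handle is standing up (beyond 1.1 rad) with the filter still seated (value of joint bail above 1.1 rad and z of filter_center in the frame of face_center below 0.004 m), for 0.1 s.
3. the filter is out of its pocket, more than 30 mm off the face, held by its handle (z of filter_center in the frame of face_center above 0.03 m and contact force between the fingers and filter above 1 N), for 0.1 s.
At the end, for the whole second after the job is handed in: The handle's cross bar rests in the dips of both prongs: its middle within 14 mm (x) and 15 mm (y) of hook_seat and no more than 6 mm below or 8 mm above it, the hanger carrying the filter's weight, the filter level within 0.3 rad and still (x of handle_mid in the frame of hook_seat between -0.014 and 0.014 m and y of handle_mid in the frame of hook_seat between -0.015 and 0.015 m and z of handle_mid in the frame of hook_seat between -0.006 and 0.008 m and contact force between hanger and filter above 1 N and angle between filter_center's own z axis and vertical below 0.3 rad and linear speed of filter below 0.04 m/s and angular speed of filter below 0.5 rad/s); the robot touches nothing.
It fails at once if the clutter is shifted by more than 20 mm (distance of any of reel, meter, bottle, jar, driver, heatsink, bin from where it was at the start of the episode above 0.02 m).
It fails at once if the tab is forced (over 25 N) (contact force between the fingers and tab above 25 N).
It fails at once if the filter is dropped or flung (over 0.8 m/s) (linear speed of filter above 0.8 m/s).
It also fails if it takes over 72 s, if anything falls off the work surface, if the arm or the gripper's body presses on something with over 40 N, if the wrist force passes 120 N, or if a joint passes its speed limit or range.

## Robot

A 6-joint arm with a two-finger parallel gripper is mounted at the origin on the work surface. World frame = base frame: x ahead of the robot, y to its left, z up, the work surface at z = 0. Lengths are in m, angles in rad, forces in N, time in s.
With the tool pointing down it reaches from about 0.275 to 1 m from the base axis. Payload 8.4 kg.
Tool frame: the origin (TCP) lies on the centre line of the jaws, within the pads' length; the fingertips stand 17 mm ahead of it and the grasp point (between the pads) lies 2 mm behind it (bot.tcp_to_tips is the z of the fingertips in the tool frame, in m); z points along the fingers, y is the line along which they close (so a half turn about z gives the same grasp; the last joint's range is limited). The gripper opens to 85 mm and grips with 20 to 120 N. Pads are 22 mm wide; open, the fingers measure 114 mm over their backs; the gripper's body (76 mm by 85 mm) begins 54 mm behind the grasp point. The pads swing forward as they close: fully open they stand 13 mm farther back than shut.
Start: joints at [1.217, 0.353, 1.633, -0, 1.155, -0.002], TCP at [0.215, 0.587, 0.248] pointing down, gripper open.
Joint ranges: [-2.63, 2.63], [-0.92, 2.1], [0.06, 2.66], [-1.3, 4.44], [0, 2.69], [-3.02, 3.02]. Speed limits (rad/s): [2.22, 2.22, 2.79, 3.14, 3.14, 3.14].

## Interface

Orientations are given as a unit quaternion [x, y, z, w].
In Python, from workcell import bot, hand, kinematics, get_obs, vision, hand_in gives the robot as it stands. The module is installed in compiled form; this text tells all that it offers. Calls block until the motion is done:
- bot.reach(position, orientation): joint-space move of the TCP to a pose.
- bot.servo_line(position, ori=None, velocity=0.15): straight line of the TCP; ori=None keeps the orientation; velocity is the mean speed in m/s.
- bot.goto_joints(angles): joint-space move.
- hand.move_gripper(opening, strength=None): finger opening in m; strength is the grip in N (None keeps the last); returns when the fingers have stopped.
- bot.dwell(seconds).
- kinematics.solve_ik(position, orientation): joint angles nearest the present ones, or None.
- get_obs(): the state.
- vision.read_camera(name): name is "side" or "top" or "wrist"; returns a dict with "frame" (384x512x3 uint8, red, green, blue), "intrinsics" (3x3 intrinsics, pixels), "view" (4x4, takes a point from world to camera coordinates). Camera axes: x right, y down, z forward; pixel columns grow to the right and rows downward; lengths in m; the calibration is good to about 2 mm. The wrist camera is an equidistant fisheye: a pixel r from the principal point sees the ray r / f radians off the axis. A picture is of the moment at which its call begins. There is no depth.
A pose or a line that the arm cannot do raises bot.IKError and nothing moves.
- hand_in(): hands the job in; it is judged then, once.
The state is a dict: "time_s": time; "joint_pos": joint angles; "joint_vel": joint speeds; "joint_efforts": joint torques, N m; "position": TCP position; "orientation": TCP orientation; "wrist_force": force on the tool from outside, world axes, zero at the start; "ft_torque": the same for the moment, N m; "gripper_width": finger opening in m; "grip_force": force on a finger pad.
Only numpy, scipy, OpenCV 4.12 (cv2) and the standard library are available. Lean on these libraries where they do the work, as an engineer would, in place of code of your own. Each camera call takes 0.05 s, during which the arm holds its last target. There are 200 camera calls.

## Working session

There is one attempt and no reset: what is moved stays moved. The work goes in short steps, each a Python script; the robot and the scene stay as the last script left them, time stands still between calls to the robot, and variables do not carry over. Pictures are saved under pics/ and viewed, at most 11 in all, crops included, and the job is handed in when it is done.

```bash
mkdir -p pics
python3 - <<'E'
from workcell import *
import cv2,numpy as np
o=get_obs();print(o['time_s'],o['position'],o['orientation'])
for n in ("side","top"):
    r=vision.read_camera(n);cv2.imwrite(f"pics/{n}0.png",r["frame"][:,:,::-1]);np.savez(f"pics/{n}0.npz",**r);print(n,r["intrinsics"].round(1).tolist(),r["view"].round(3).tolist())
E
```

```text
0.0 [0.21520605 0.58631614 0.24756217] [ 1.74981834e-01  9.84571436e-01 -6.56831414e-04 -1.17782928e-04]
side [[485.8, 0.0, 261.7], [0.0, 485.8, 195.8], [0.0, 0.0, 1.0]] [[0.984, -0.176, -0.02, -0.414], [-0.136, -0.681, -0.719, 0.175], [0.114, 0.71, -0.695, 1.301], [0.0, 0.0, 0.0, 1.0]]
top [[403.5, 0.0, 258.8], [0.0, 403.5, 192.9], [0.0, 0.0, 1.0]] [[0.022, -1.0, -0.013, -0.003], [-0.999, -0.022, -0.038, 0.406], [0.038, 0.013, -0.999, 1.165], [0.0, 0.0, 0.0, 1.0]]
```

View pics/side0.png

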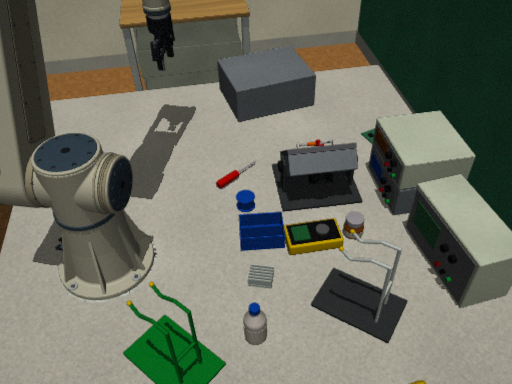

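View pics/top0.png

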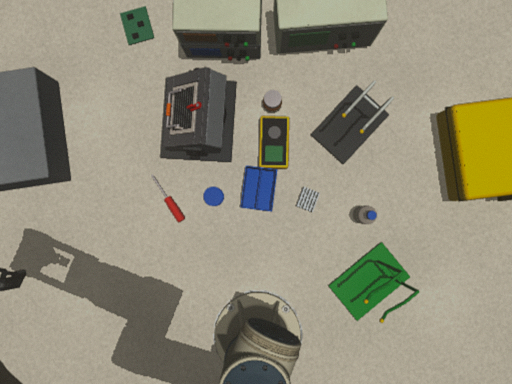

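```bash
cat > h.py <<'E'
from workcell import *
import cv2,numpy as np
from scipy.spatial.transform import Rotation as Ro
def ray(r,px,fish=False):
    K=r["intrinsics"];V=r["view"];u=(px[0]-K[0,2])/K[0,0];v=(px[1]-K[1,2])/K[1,1]
    if fish:
        t=np.hypot(u,v);d=np.array([u/t*np.sin(t),v/t*np.sin(t),np.cos(t)]) if t>1e-9 else np.array([0,0,1.])
    else: d=np.array([u,v,1.])
    d=V[:3,:3].T@d; return -V[:3,:3].T@V[:3,3], d/np.linalg.norm(d)
def onplane(r,px,p0,n,fish=False):
    c,d=ray(r,px,fish); return c+d*np.dot(np.array(p0)-c,n)/np.dot(d,n)
def onz(r,px,z,fish=False): return onplane(r,px,[0,0,z],[0,0,1],fish)
def proj(r,P,fish=False):
    K=r["intrinsics"];V=r["view"];q=V[:3,:3]@np.array(P)+V[:3,3]
    if fish:
        s=np.hypot(q[0],q[1]);t=np.arctan2(s,q[2]);u,v=q[0]/s*t,q[1]/s*t
    else:u,v=q[0]/q[2],q[1]/q[2]
    return np.array([K[0,0]*u+K[0,2],K[1,1]*v+K[1,2]])
def midrays(a,b):
    (c1,d1),(c2,d2)=a,b;A=np.stack([d1,-d2],1);s=np.linalg.lstsq(A,c2-c1,rcond=None)[0]
    p,q=c1+s[0]*d1,c2+s[1]*d2;return (p+q)/2,np.linalg.norm(p-q)
def faceR(yaw,a=np.radians(40)):
    h=np.array([np.cos(yaw),np.sin(yaw),0]);k=np.array([0,0,1.])
    x=np.cos(a)*h+np.sin(a)*k;z=-np.sin(a)*h+np.cos(a)*k
    return np.stack([x,np.cross(z,x),z],1)
E
python3 - <<'E'
from h import *
f=cv2.imread("pics/top0.png")
a=cv2.resize(f[60:165,150:250],None,fx=4,fy=4,interpolation=cv2.INTER_CUBIC)
b=cv2.resize(f[75:180,300:400],None,fx=4,fy=4,interpolation=cv2.INTER_CUBIC)
cv2.imwrite("pics/topz.png",np.hstack([a,b]))
E
```

```text
(no output)
```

View pics/topz.png

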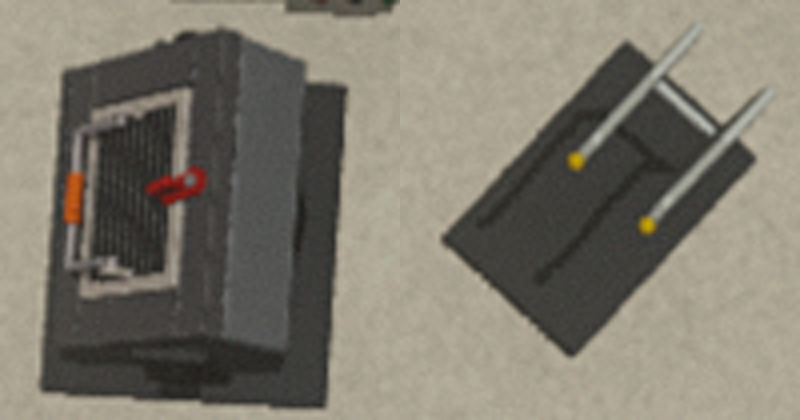

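Run:
```python
from h import *
r=dict(np.load("pics/top0.npz"));s=dict(np.load("pics/side0.npz"))
cc=lambda p:(150+(p[0]-1.5)/4,60+(p[1]-1.5)/4)
zs=[.096,.16,.16,.096]
P=[onz(r,cc(p),z) for p,z in zip([(92,105),(190,90),(175,288),(82,297)],zs)]
print(np.round(P,3));c=np.mean(P,0);up=(P[1]+P[2]-P[0]-P[3])/2;ac=(P[0]+P[1]-P[2]-P[3])/2
print('c',c,'len',np.linalg.norm(up),np.linalg.norm(ac),'yaw up',np.arctan2(up[1],up[0]),'yaw ac',np.arctan2(ac[1],ac[0])-np.pi/2)
def comps(fr,x0,y0,x1,y1):
    h=cv2.cvtColor(fr,cv2.COLOR_RGB2HSV)[y0:y1,x0:x1];m=cv2.inRange(h,(18,150,90),(32,255,255))
    n,_,st,ce=cv2.connectedComponentsWithStats(m);return [(ce[i]+[x0,y0],st[i,4]) for i in range(1,n)]
T=comps(r["frame"],325,95,380,150);S=comps(s["frame"],344,225,375,265)
print(T,S)
for t,_ in T: print('z.21',onz(r,t,.21))
for t,_ in T:
  for q,_ in S: print(t,q,midrays(ray(r,t),ray(s,q)))
```

```text
[[0.689 0.246 0.096]
 [0.681 0.168 0.16 ]
 [0.553 0.174 0.16 ]
 [0.558 0.248 0.096]]
c [0.62028543 0.20893526 0.128     ] len 0.09965179579592183 0.12972937358233919 yaw up -1.6571346606713837 yaw ac -1.604869240872605
[(array([343.5       , 114.71428571]), np.int32(14)), (array([361.35714286, 131.21428571]), np.int32(14))] [(array([352.2, 230.7]), np.int32(20))]
z.21 [ 0.59196709 -0.19738068  0.21      ]
z.21 [ 0.55268121 -0.24087381  0.21      ]
[343.5        114.71428571] [352.2 230.7] (array([ 0.59335969, -0.1977251 ,  0.209382  ]), np.float64(0.0024470653408556215))
[361.35714286 131.21428571] [352.2 230.7] (array([ 0.56082884, -0.23433756,  0.25265468]), np.float64(0.03296670512058804))
```

```bash
cat >> h.py <<'E'
def toolR(Rf,sgn=1):  # tool z = -normal, tool y = sgn*face x
    z=-Rf[:,2];y=sgn*Rf[:,0];return np.stack([np.cross(y,z),y,z],1)
def quat(M): return Ro.from_matrix(M).as_quat()
E
python3 - <<'E'
from h import *
print(bot.tcp_to_tips)
Rf=faceR(-1.62);c=np.array([.620,.209,.128]);q0=get_obs()['joint_pos']
for s in (1,-1):
  for d in (.2,.03):
    q=kinematics.solve_ik(c+Rf@[-.02,0,d],quat(toolR(Rf,s)));print(s,d,q)
Th=Ro.from_euler('z',-.735).as_matrix()
for s in (1,-1):
    z=np.array([0,0,-1.]);y=s*Th[:,0];print(s,kinematics.solve_ik([.59,-.235,.2],quat(np.stack([np.cross(y,z),y,z],1))))
E
```

```text
0.017
1 0.2 [ 0.7207007   0.75535939  1.08871909 -0.49331432  1.79678397  2.35298833]
1 0.03 [ 0.61961519  0.76436607  1.37759847 -0.53039758  1.49188141  2.41799819]
-1 0.2 [ 0.7207007   0.75535939  1.08871909 -0.49331432  1.79678397 -0.78860432]
-1 0.03 [ 0.61961519  0.76436607  1.37759847 -0.53039758  1.49188141 -0.72359447]
1 [-3.81406304e-01  4.15266531e-01  1.65503176e+00 -4.44089210e-16
  1.07129436e+00  3.53593696e-01]
-1 [-3.81406304e-01  4.15266531e-01  1.65503176e+00 -4.44089210e-16
  1.07129436e+00 -2.78799896e+00]
```

Run:
```python
from h import *
Rf=faceR(-1.62);c=np.array([.620,.209,.128])
bot.reach(c+Rf@[-.01,0,.19],quat(toolR(Rf,-1)))
r=vision.read_camera("wrist");np.savez("pics/w1.npz",**r);cv2.imwrite("pics/w1.png",r["frame"][:,:,::-1])
print(get_obs()['time_s'],r["intrinsics"],proj(r,c,True))
```

```text
1.9 [[297.31863964   0.         250.59244713]
 [  0.         297.31863964 188.39552992]
 [  0.           0.           1.        ]] [241.24065562 170.13530979]
```

View pics/w1.png

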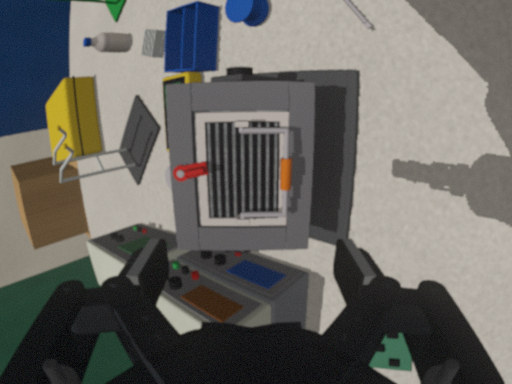

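Run:
```python
from h import *
r=dict(np.load("pics/w1.npz"));f=r["frame"];hsv=cv2.cvtColor(f,cv2.COLOR_RGB2HSV)
m=np.zeros(f.shape[:2],np.uint8);x0,y0,x1,y1=188,98,300,238
m[y0:y1,x0:x1]=cv2.inRange(hsv,(0,0,150),(180,60,255))[y0:y1,x0:x1]
n,l,st,_=cv2.connectedComponentsWithStats(m);k=1+np.argmax(st[1:,4]);print(st[k])
pts=cv2.findNonZero((l==k).astype(np.uint8));b=cv2.boxPoints(cv2.minAreaRect(pts));print(b.round(1).tolist())
def cen(lo,hi,b):
    q=cv2.inRange(hsv,lo,hi);M=np.zeros_like(q);M[b[1]:b[3],b[0]:b[2]]=q[b[1]:b[3],b[0]:b[2]];ys,xs=np.nonzero(M);return np.array([xs.mean(),ys.mean()]),len(xs),(xs.min(),xs.max(),ys.min(),ys.max())
og=cen((5,150,120),(20,255,255),(270,140,305,205));rd=cen((0,150,80),(4,255,255),(165,150,220,195));print(og,rd)
Rf=faceR(-1.62);c=np.array([.620,.209,.128]);n=Rf[:,2]
P=np.array([onplane(r,p,c,n,True) for p in b]);L=(P-c)@Rf
print((L*1000).round(1).tolist())
g=onplane(r,og[0],c+.012*n,n,True);print('grip local',(g-c)@Rf)
g=onplane(r,(180,173),c+.005*n,n,True);print('pivot local',(g-c)@Rf)
```

```text
[ 196  112   93   51 1169]
[[195.0, 113.0999984741211], [287.8999938964844, 109.80000305175781], [289.6000061035156, 158.6999969482422], [196.8000030517578, 162.0]]
(array([285.26315789, 173.64210526]), 285, (np.int64(281), np.int64(290), np.int64(159), np.int64(189))) (array([191.48314607, 170.30898876]), 356, (np.int64(173), np.int64(207), np.int64(163), np.int64(180)))
[[48.9, -62.9, -0.0], [-49.5, -66.0, 0.0], [-52.7, -12.9, 0.0], [48.8, -9.3, -0.0]]
grip local [-0.04692834  0.00078895  0.012     ]
pivot local [0.06729997 0.00169115 0.005     ]
```

Run:
```python
from h import *
r=dict(np.load("pics/w1.npz"));f=r["frame"];hsv=cv2.cvtColor(f,cv2.COLOR_RGB2HSV)
x0,y0,x1,y1=192,106,296,232
m=np.zeros(f.shape[:2],np.uint8);m[y0:y1,x0:x1]=cv2.inRange(hsv,(0,0,140),(180,60,255))[y0:y1,x0:x1]
m=cv2.morphologyEx(m,cv2.MORPH_OPEN,np.ones((3,3)))
h=cv2.convexHull(cv2.findNonZero(m));ap=cv2.approxPolyDP(h,6,True)[:,0];b=cv2.boxPoints(cv2.minAreaRect(h))
Rf=faceR(-1.62);c=np.array([.620,.209,.128]);n=Rf[:,2]
for q in (ap,b):
    L=np.array([(onplane(r,p,c,n,True)-c)@Rf for p in q]);print(q.tolist(),(L*1000).round(1).tolist(),L.mean(0)*1000)
```

```text
[[288, 112], [285, 224], [203, 225], [196, 114]] [[-49.7, -63.7, 0.0], [-50.4, 64.3, 0.0], [45.5, 65.8, -0.0], [47.9, -61.9, 0.0]] [-1.66595467e+00  1.13729578e+00  1.12757026e-14]
[[196.0, 225.0], [196.0, 111.00000762939453], [288.0, 111.0], [288.0, 225.0]] [[53.9, 66.0, -0.0], [47.8, -65.1, 0.0], [-49.7, -64.7, 0.0], [-54.0, 65.6, -0.0]] [-4.81924256e-01  4.26309445e-01  7.80625564e-15]
```

```bash
cat >> h.py <<'E'
Rf=faceR(-1.61);C=np.array([.620,.209,.128])+Rf@[0,.001,0];QF=quat(toolR(Rf,-1))
def W(x,y,z): return C+Rf@(np.array([x,y,z])/1000)   # face mm -> world
def F(): return (np.array(get_obs()['wrist_force'])@Rf).round(1)
E
python3 - <<'E'
from h import *
hand.move_gripper(0.0,20)
bot.reach(W(40,21,80),QF); print(F())
bot.servo_line(W(40,21,27),velocity=.1); print('down',F())
for x,y in [(40,14),(40,5),(40,-5),(40,-14),(40,-20),(43,-21),(46,-22)]:
    bot.servo_line(W(x,y,27),velocity=.05); print(x,y,F())
bot.servo_line(W(42,-18,27),velocity=.05)
bot.servo_line(W(30,-18,150),velocity=.15)
r=vision.read_camera("wrist");np.savez("pics/w2.npz",**r)
a=r["frame"][:,:,::-1];cv2.imwrite("pics/w2.png",cv2.resize(a[60:300,120:360],None,fx=2,fy=2))
print(get_obs()['time_s'],get_obs()['gripper_width'],proj(r,W(66,0,5),True))
E
```

```text
[-0.2 -0.2  0. ]
down [-0.3 -0.7 -0.5]
40 14 [-0.2  0.5  0.4]
40 5 [-0.2  0.3  0.9]
40 -5 [-1.5  0.9  1.2]
40 -14 [-1.6 -0.2  0.4]
40 -20 [-0.7 -0.7  0.8]
43 -21 [-2.2 -1.3 -0.1]
46 -22 [-0.6 -1.2  0.2]
7.275 -3.4108088040383265e-05 [213.87373694 199.66848502]
```

View pics/w2.png

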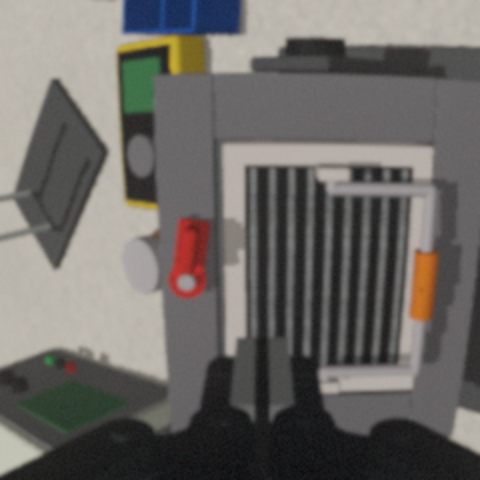

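Run:
```python
from h import *
r=dict(np.load("pics/w2.npz"));hsv=cv2.cvtColor(r["frame"],cv2.COLOR_RGB2HSV)
m=cv2.inRange(hsv,(5,150,120),(20,255,255));m[:,:300]=0;m[:,360:]=0;m[:150]=0;m[250:]=0
ys,xs=np.nonzero(m);g=(onplane(r,(xs.mean(),ys.mean()),W(0,0,12),Rf[:,2],True)-C)@Rf*1000;print('grip',g)
gx,gy=-46.,float(np.clip(g[1],-4,4))
if abs(g[0]+46)>5: raise SystemExit
gx=(g[0]-46)/2
hand.move_gripper(.045,40)
bot.reach(W(gx,gy,90),QF)
bot.servo_line(W(gx,gy,45),velocity=.1);print(F())
bot.servo_line(W(gx,gy,21),velocity=.05);print(F())
print(hand.move_gripper(0.0,40));o=get_obs();print(o['gripper_width'],o['grip_force'],F(),o['time_s'])
r=vision.read_camera("wrist");cv2.imwrite("pics/w3.png",r["frame"][:,:,::-1][120:384,100:420])
```

```text
grip [-47.32026382   0.53212475  12.        ]
[ 0.2 -0.3  0.8]
[ 0.8  0.5 -0.2]
False
0.01012664892581242 39.663235545158386 [-0.5  0.   1.9] 9.8917
```

View pics/w3.png

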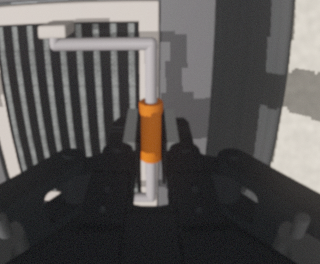

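Run:
```python
from h import *
gy=.5
for p in np.linspace(0,1.57,9)[1:]:
    bot.servo_line(W(-46*np.cos(p)-.7*(1-p/1.57),gy,21+46*np.sin(p)),velocity=.08);print(round(p,2),F(),end=' ')
bot.dwell(.2)
o=get_obs();print(o['gripper_width'],o['grip_force'],o['time_s'])
r=vision.read_camera("wrist");cv2.imwrite("pics/w4.png",r["frame"][:,:,::-1][60:384,60:420])
```

```text
0.2 [-2.7 -0.2 -0.3] 0.39 [-2.7  0.1  1.2] 0.59 [-2.8 -0.7  1.4] 0.78 [-3.9  0.6  1.7] 0.98 [-3.3  1.2  3.3] 1.18 [-3.1  2.8  8.4] 1.37 [-2.   2.2  8.9] 1.57 [-1.1  3.3  8.8] 0.009926196739257147 40.537283420562744 12.275
```

View pics/w4.png

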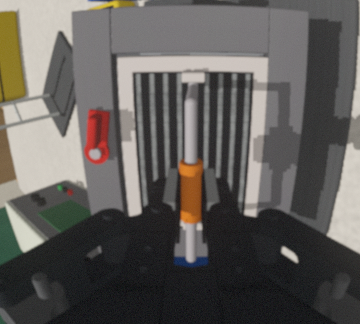

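Run:
```python
from h import *
gy=.5
for p in np.linspace(1.57,2.15,5)[1:]:
    k=47.5;bot.servo_line(W(-k*np.cos(p),gy,21+k*np.sin(p)),velocity=.06);print(round(p,2),F(),end=' ')
x,z=-k*np.cos(p),21+k*np.sin(p)
for d in (5,10,16,25,35,50,70):
    bot.servo_line(W(x,gy,z+d),velocity=.05);print(d,F())
bot.dwell(.3);r=vision.read_camera("wrist");a=r["frame"][:,:,::-1]
t=vision.read_camera("top")["frame"][:,:,::-1]
cv2.imwrite("pics/w5.png",np.hstack([a[60:384,60:420],cv2.resize(t[50:212,130:310],None,fx=2,fy=2)]))
o=get_obs();print(o['gripper_width'],o['wrist_force'],o['time_s'])
```

```text
1.72 [-0.3  0.9  0.1] 1.86 [-1.2  1.3 -2.4] 2.0 [-1.9  0.  -2.9] 2.15 [-0.8 -0.7 -1.8] 5 [-0.2 -0.6  0.1]
10 [-2.4  0.1 -3.2]
16 [-2.5  0.1 -1.9]
25 [-3.2 -1.1 -2.3]
35 [-2.1  1.2 -2.5]
50 [-1.6 -0.8 -1.8]
70 [-1.9 -0.2 -2.8]
0.010322536806897032 [-0.28453251  0.35554057 -3.46163993] 16.2417
```

View pics/w5.png

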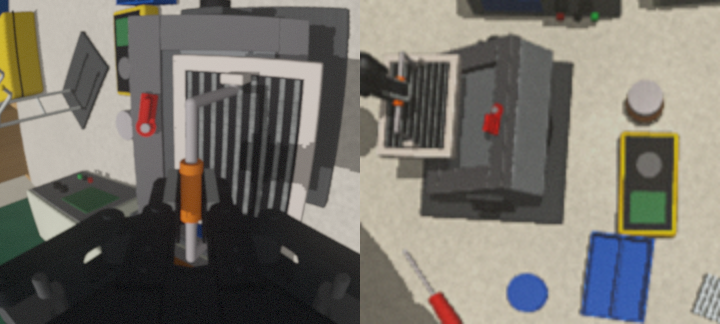

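```bash
cat >> h.py <<'E'
HY=-.735;Rh=Ro.from_euler('z',HY).as_matrix();HS=np.array([.590,-.235,.197])
_z=np.array([0,0,-1.]);_y=Rh[:,0];QH=quat(np.stack([np.cross(_y,_z),_y,_z],1))
def H(x,y,z): return HS+Rh@(np.array([x,y,z+9])/1000)  # TCP for bar at hanger mm
E
python3 - <<'E'
from h import *
o=get_obs();p=np.array(o['position']);
bot.servo_line(p+[-.02,.0,.42-p[2]],velocity=.12)
bot.servo_line([.55,.03,.42],QH,velocity=.12)
bot.servo_line(H(-120,0,150),QH,velocity=.12)
bot.servo_line(H(-120,0,32),QH,velocity=.1)
bot.dwell(.5)
o=get_obs();print(o['gripper_width'],o['wrist_force'],o['time_s'])
s=vision.read_camera("side");t=vision.read_camera("top");w=vision.read_camera("wrist")
np.savez("pics/s6.npz",**s);np.savez("pics/t6.npz",**t);np.savez("pics/w6.npz",**w)
a=s["frame"][170:340,250:420];b=cv2.resize(t["frame"][80:200,270:400],None,fx=2.5,fy=2.5)
a=cv2.resize(a,(300,300));c=w["frame"][:300,:].copy()
cv2.imwrite("pics/m6.png",np.vstack([np.hstack([a,cv2.resize(b,(300,300))]),cv2.resize(c,(600,300))])[:,:,::-1])
E
```

```text
0.010461173724200036 [-0.83605333  0.60747044 -3.51973055] 23.9917
```

View pics/m6.png

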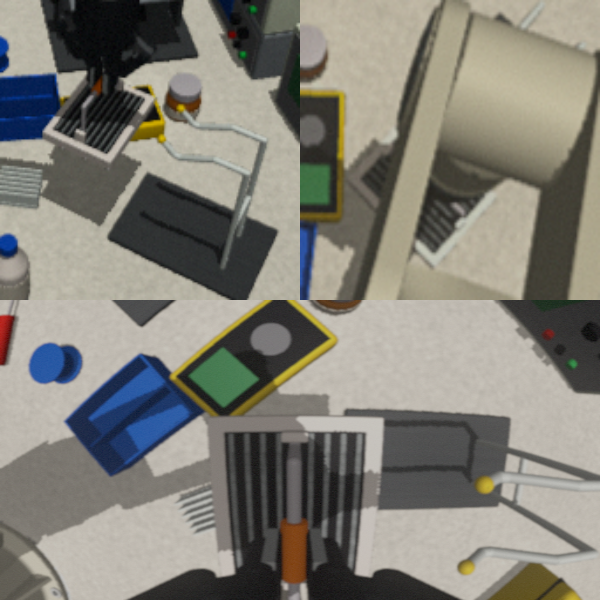

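Run:
```python
from h import *
w=dict(np.load("pics/w6.npz"));s=dict(np.load("pics/s6.npz"))
def comps(fr,x0,y0,x1,y1):
    h=cv2.cvtColor(fr,cv2.COLOR_RGB2HSV)[y0:y1,x0:x1];m=cv2.inRange(h,(18,150,80),(34,255,255))
    n,_,st,ce=cv2.connectedComponentsWithStats(m);return [ce[i]+[x0,y0] for i in range(1,n) if st[i,4]>5]
A=comps(w["frame"],385,170,430,282);B=comps(s["frame"],335,222,362,256);print(A,B)
for a in A:
    print('z.21',onz(w,a,.21,True),'hanger mm',(Rh.T@(onz(w,a,.21,True)-HS)*1000).round(1))
    for b in B:
        p,e=midrays(ray(w,a,True),ray(s,b))
        if e<.01: print('tri',(Rh.T@(p-HS)*1000).round(1),round(e,4))
```

```text
[array([412.94764398, 184.53926702]), array([397.70833333, 267.29166667])] [array([339.00877193, 241.24561404]), array([352.        , 230.68181818])]
z.21 [ 0.59254236 -0.19786372  0.21      ] hanger mm [-23.   29.3  13. ]
tri [-22.3  29.6  12.9] 0.0014
z.21 [ 0.55467161 -0.24101904  0.21      ] hanger mm [-22.2 -28.2  13. ]
tri [-29.6 -21.2  23.8] 0.0012
```

Run:
```python
from h import *
fz=lambda: round(get_obs()['wrist_force'][2],1)
bot.servo_line(H(-40,0,32),QH,velocity=.1);print(fz())
bot.servo_line(H(1,0,32),QH,velocity=.06);bot.dwell(.3);f0=fz();print(f0)
bot.servo_line(H(1,0,8),QH,velocity=.05);print(fz())
for z in (6,4,3,2,1,0,-1,-2,-3,-4):
    bot.servo_line(H(1,0,z),QH,velocity=.03);bot.dwell(.15);f=fz();print(z,f)
    if f>f0+2.8: break
bot.dwell(.3)
s=vision.read_camera("side");w=vision.read_camera("wrist")
cv2.imwrite("pics/m7.png",np.vstack([cv2.resize(s["frame"][170:340,270:440],(400,300)),cv2.resize(w["frame"][60:384,100:500],(400,300))])[:,:,::-1])
o=get_obs();print(o['position'],o['wrist_force'],o['time_s'])
```

```text
-3.4
-1.9
-2.7
6 -3.0
4 -3.4
3 -2.8
2 -3.8
1 -3.6
0 3.4
[ 0.59102788 -0.23580983  0.2064002 ] [0.41815451 0.00720638 4.79562426] 29.6583
```

View pics/m7.png

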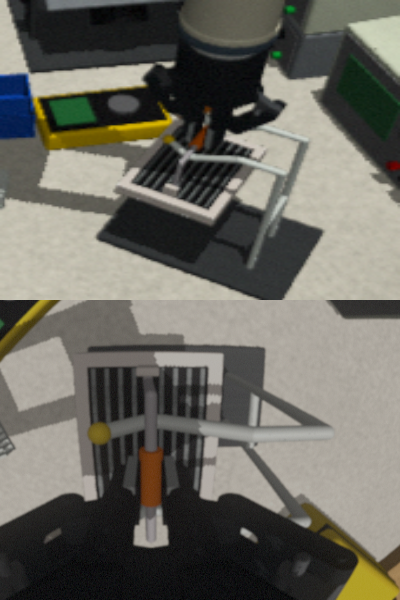

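Run:
```python
from h import *
hand.move_gripper(.04,20);bot.dwell(.2);print(get_obs()['wrist_force'])
bot.servo_line(H(1,0,40),QH,velocity=.06)
bot.servo_line(H(-30,0,160),QH,velocity=.15);bot.dwell(2)
s=vision.read_camera("side");w=vision.read_camera("wrist")
cv2.imwrite("pics/m8.png",np.vstack([cv2.resize(s["frame"][170:340,270:440],(400,300)),cv2.resize(w["frame"][60:384,100:500],(400,300))])[:,:,::-1])
np.savez("pics/w8.npz",**w);hsv=cv2.cvtColor(w["frame"],cv2.COLOR_RGB2HSV);m=cv2.inRange(hsv,(5,150,120),(17,255,255))
n,_,st,ce=cv2.connectedComponentsWithStats(m)
for i in range(1,n):
    if st[i,4]>30: print(ce[i],st[i,4],(Rh.T@(onz(w,ce[i],.197,True)-HS)*1000).round(1))
print(get_obs()['time_s'],get_obs()['wrist_force'])
```

```text
[-0.41019752 -0.79129394  0.49467485]
[281.50892857 178.45535714] 224 [ 1.7 -5.9  0. ]
34.1417 [ 0.40535155 -0.08932321  0.17800183]
```

View pics/m8.png

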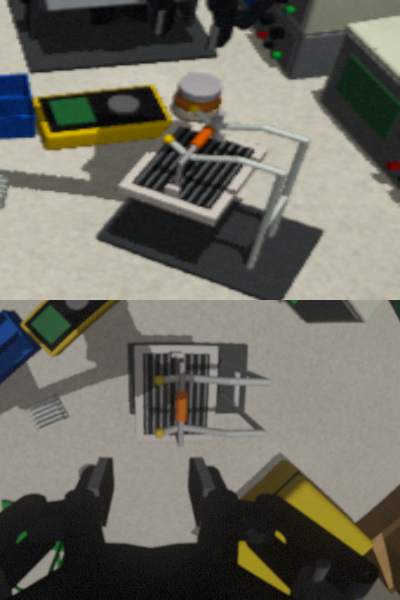

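The side and wrist views show the filter hanging level in both dips, with the orange grip at (181,407) midway between the prong tips at rows 380 and 433. The gripper is clear of it.

```bash
python3 -c "
from workcell import *
print(hand_in())"
```

```text
the job is handed in; nothing more can be done
None
```

The tab is turned aside and the filter is out, hanging level in both prongs of the hanger stand; the job was handed in at about 34 s, and no verdict was reported back.

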